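# Find the valves with worn guides

## Robot

A 6-joint arm with a two-finger parallel gripper is mounted at the origin on the work surface. World frame = base frame: x ahead of the robot, y to its left, z up, the work surface at z = 0. Lengths are in m, angles in degrees, forces in N, time in s.
With the tool pointing down it reaches from about 0.35 to 0.875 m from the base axis. Payload 4.2 kg.
Tool frame: the origin (TCP) lies midway between the tips of the shut fingers; the grasp point (between the pads) lies 19 mm behind it; y points along the fingers, x is the direction in which the jaws open and shut, and the axes are right-handed (so a half turn about y gives the same grasp; the last joint's range is limited). The gripper opens to 87 mm and grips with 3 to 60 N. Pads are 19 mm wide; open, the fingers measure 117 mm over their backs; the gripper's body (75 mm by 190 mm) begins 51 mm behind the grasp point.
Start: joints at [88.957, 22.042, 0.453, 0, -68.411, -14.817], TCP at [0.171, 0.601, 0.223] pointing down, gripper open.
Joint ranges: [-179.83, 179.83], [-69.29, 118.12], [-61.27, 80.66], [-181.25, 117.63], [-171.15, -9.14], [-177.46, 177.46]. Speed limits (degrees/s): [159.86, 159.86, 180, 180, 180, 180].

## Interface

Orientations are given as a 3x3 rotation matrix whose columns are the frame's x, y, z axes.
In Python, from station import * gives the robot as it stands.
- The arm moves only by the tool jog_arm, never from a script. Its argument "series" is a list of rows, each a list of 3 entries, a list of its own where there are three numbers: the shift along the tool's x, y, z in m, then the turn, a rotation vector about the tool's x, y, z in degrees, then the finger opening in m, from 0 to 0.087. A call has 1 to 10 rows; each row shifts and turns the commanded pose from where the row before left it, along the tool's axes as they then stand; what a row does not reach is not made up. A row lasts 1/8 s, in which the tool goes at most 62.5 mm and 10.7 degrees, less where a joint would pass 70% of its speed; a pose out of reach is approached as far as the arm can. A call is refused whole if a number of a shift passes 0.0625 or a number of a turn 10.7, either way. A call with a gripper value outside its range is refused whole. The fingers move at their own pace and stop on an object; the grip force is fixed at half the most. Time passes only in rows, so rows that do not move let the fingers close. It gives the time, the measured TCP pose, the force and the opening at its end, in the units of the state.
- sense(): the state, without advancing time (a new reading comes with each control period).
- capture(name): name is "side" or "top"; returns the picture (400x640x3 uint8, red, green, blue); there is no depth.
- camera_info(name): a dict with "fx", "fy", "cx", "cy" (pixels), "k1" (the pictures are not rectified: a ray, as slopes to the right and down, at radius r is drawn at 1 + k1 r^2 times it, then the intrinsics apply), "rvec" (rotation vector, rad) and "tvec" (3), from world to camera coordinates, as OpenCV has them. Camera axes: x right, y down, z forward; pixel columns grow to the right and rows downward; lengths in m; the calibration is good to about 2 mm. A picture is of the moment at which its call begins. camera_info takes no time and is no camera call.
- finish_job(): hands the job in, once; it reports no verdict.
The state is a dict: "time_s": time; "joints": joint angles; "joint_velocities": joint speeds; "effort": joint torques, N m; "tcp_pos": TCP position; "ee_rot": TCP orientation; "wrist_force": force on the tool from outside, world axes, zero at the start; "moment": the same for the moment, N m; "gripper_width": opening from 0.0 (shut) to 1.0 (fully open).
Only numpy, scipy, OpenCV 4.12 (cv2) and the standard library are available. Lean on these libraries where they do the work, as an engineer would, in place of code of your own. Each camera call takes 0.05 s, during which the arm holds its last target. There are 200 camera calls.

## Task

One or two of the three valves in the cylinder head are loose in worn guides: feel which ones have play by gently wiggling the valve heads side to side, never forcing a valve against its guide. Pull out every loose valve and lower it, without dropping it, stem down and fully home into a free hole of the wooden rack; leave the sound valves seated in their guides, and leave everything else on the bench alone.

Things in the scene. Friction and masses are not known exactly. Their poses are not given: they have to be found in the camera images.
- casting: fixed aluminium cylinder-head casting, slab 100 (x) by 290 (y) by 30 mm high, three valve guides in a row along y, 75 mm apart; a blanked boss (34 mm wide, top 104 mm above the bench) stands 57 mm beyond guide 3, to -y. Worn and sound guides look alike and the state does not tell which is which: only wiggling does. Origin at the centre of the underside, z up.
- guide_1 (a point): centre of the mouth of valve guide 1, where the head's underside rests when the valve is fully seated: top of a round upright steel guide 26 mm outside diameter that stands 60 mm out of the casting. The guide's bore is covered by the valve head. In a sound guide the valve can shift sideways by less than 1 mm from the centre, in a worn one about 4 mm in every direction. Push with a few newtons only.
- guide_2 (a point): centre of the mouth of valve guide 2, where the head's underside rests when the valve is fully seated: top of a round upright steel guide 26 mm outside diameter that stands 60 mm out of the casting. The guide's bore is covered by the valve head. In a sound guide the valve can shift sideways by less than 1 mm from the centre, in a worn one about 4 mm in every direction. Push with a few newtons only.
- guide_3 (a point): centre of the mouth of valve guide 3, where the head's underside rests when the valve is fully seated: top of a round upright steel guide 26 mm outside diameter that stands 60 mm out of the casting. The guide's bore is covered by the valve head. In a sound guide the valve can shift sideways by less than 1 mm from the centre, in a worn one about 4 mm in every direction. Push with a few newtons only.
- valve_1: steel poppet valve: round flat head 38 mm across and 9 mm thick on top, stem 8 mm diameter and 50 mm long below it, about 120 g. Origin on the axis at the underside of the head (the stem's end is 50 mm below, the head's top 9 mm above), z up along the axis. It starts seated in guide_1 with the head's underside resting on the guide's top. One or two of the three valves are in worn guides; which ones changes each time and cannot be seen.
- valve_2: steel poppet valve: round flat head 38 mm across and 9 mm thick on top, stem 8 mm diameter and 50 mm long below it, about 120 g. Origin on the axis at the underside of the head (the stem's end is 50 mm below, the head's top 9 mm above), z up along the axis. It starts seated in guide_2 with the head's underside resting on the guide's top. One or two of the three valves are in worn guides; which ones changes each time and cannot be seen.
- valve_3: steel poppet valve: round flat head 38 mm across and 9 mm thick on top, stem 8 mm diameter and 50 mm long below it, about 120 g. Origin on the axis at the underside of the head (the stem's end is 50 mm below, the head's top 9 mm above), z up along the axis. It starts seated in guide_3 with the head's underside resting on the guide's top. One or two of the three valves are in worn guides; which ones changes each time and cannot be seen.
- rack: fixed wooden rack, a block 75 mm (x) by 200 mm (y) by 40 mm high with three upright round collars on it, 26 mm outside diameter and 25 mm tall, in a row along y at 65 mm spacing; a hole 16 mm in diameter goes down through each collar and the block. Empty at the start. A valve stands in a hole with the stem down and the underside of its head on the collar's top. Origin at the centre of the underside, z up.
- socket_0 (a point): centre of the mouth of rack hole 0, at the top of its collar, 65 mm above the bench.
- socket_1 (a point): centre of the mouth of rack hole 1, at the top of its collar, 65 mm above the bench.
- socket_2 (a point): centre of the mouth of rack hole 2, at the top of its collar, 65 mm above the bench.
- hex_socket: steel socket, 24 mm diameter, 30 mm high; a bystander to leave alone. Origin at the underside.
- spanner: steel spanner 170 mm long, lying; a bystander to leave alone. Origin at the underside.
- driver: screwdriver 190 mm long, lying; a bystander to leave alone. Origin at the underside.
- oilcan: grey can 64 mm diameter, 100 mm high; a bystander to leave alone. Origin at the underside.
- spray: dark steel bottle 54 mm diameter, 150 mm high; a bystander to leave alone. Origin at the underside.
- bearing: steel ring 60 mm diameter, 18 mm high; a bystander to leave alone. Origin at the underside.
- plug: small white ceramic plug 20 mm diameter, 42 mm high; a bystander to leave alone. Origin at the underside.
- block: dark wooden block 90 by 50 by 30 mm; a bystander to leave alone. Origin at the underside.
Mind the look-alikes: they are no part of the job. Leave any blue or turquoise look-alike of the valve_3 alone.

How it is judged:
By the outcome, as a careful person would: the job done as asked, in the order asked, and still so for the second after the job is handed in, with the robot touching nothing.
It also fails if it takes over 72 s, if anything falls off the work surface, if the arm or the gripper's body presses on something with over 40 N, if the wrist force passes 120 N, or if a joint passes its speed limit or range.

## Working session

There is one attempt and no reset: what is moved stays moved. The work goes in short steps, Python scripts to look and compute and a tool call to move; the robot and the scene stay as the last step left them, time stands still between calls to the robot, and variables do not carry over. Pictures are saved under pics/ and viewed, about 8 in all and at most 12, crops included, and the job is handed in when it is done.

Besides the shell and the picture viewer there is one more tool, called after "Emit:" in YAML: its name, and indented under it one key for each argument. jog_arm: Moves the arm, as the interface text tells. Its arguments: {"type":"object","properties":{"series":{"type":"array","items":{"type":"array"}}},"required":["series"]}

```bash
mkdir -p pics; python3 - <<'E'
from station import *
import cv2,numpy as np
for n in("side","top"):
    cv2.imwrite(f"pics/{n}0.png",capture(n)[:,:,::-1]); c=camera_info(n); print(n,c)
    R=cv2.Rodrigues(np.array(c["rvec"],float))[0]; print(-R.T@np.array(c["tvec"])); print(R)
s=sense(); print(s)
E
```

```text
side {'fx': 372.5345054098644, 'fy': 372.5345054098644, 'cx': 320.11215518955544, 'cy': 202.76337478976126, 'k1': 0.006239491981907866, 'rvec': array([ 0.57562184, -2.46309263,  1.46843714]), 'tvec': array([0.49204887, 0.20837701, 0.68298689])}
[0.23151336 0.66760114 0.50270712]
[[-0.90003365 -0.43559012  0.0141661 ]
 [-0.219607    0.42520507 -0.87805092]
 [ 0.37644681 -0.79338635 -0.47835751]]
top {'fx': 472.2620653826921, 'fy': 472.2620653826921, 'cx': 322.5374456394148, 'cy': 199.32038997587378, 'k1': -0.1108713277532312, 'rvec': array([ 2.09595198, -2.1489965 ,  0.14430714]), 'tvec': array([0.0361867 , 0.55020843, 0.91445693])}
[ 0.39366377 -0.00290624  0.99261808]
[[-0.02247521 -0.99928302 -0.03046809]
 [-0.98623789  0.02715434 -0.16308728]
 [ 0.16379769  0.02638337 -0.98614108]]
{'time_s': 0.1, 'joints': array([ 8.89571753e+01,  2.20859641e+01,  3.87339022e-01, -2.52027506e-02,
       -6.84107798e+01, -1.48162617e+01]), 'joint_velocities': array([ 0.11379391, -0.10754533,  0.21883817,  0.00373712, -0.00196881,
        0.00472194]), 'effort': array([ 1.56906895e-04, -3.91692424e+01,  1.87932712e+01,  4.23192009e+00,
        1.33930458e-02, -7.64953711e-05]), 'tcp_pos': array([0.17063539, 0.60069554, 0.22157157]), 'ee_rot': array([[-2.73428020e-01, -4.43695669e-04,  9.61892365e-01],
       [-9.61890489e-01, -1.90167996e-03, -2.73428364e-01],
       [ 1.95053041e-03, -9.99998093e-01,  9.31859417e-05]]), 'wrist_force': array([ 0.05846148,  1.2390182 , -0.55951459]), 'moment': array([-0.02630282,  0.01253716,  0.00268647]), 'gripper_width': 1.0007063365970255}
```

View pics/side0.png

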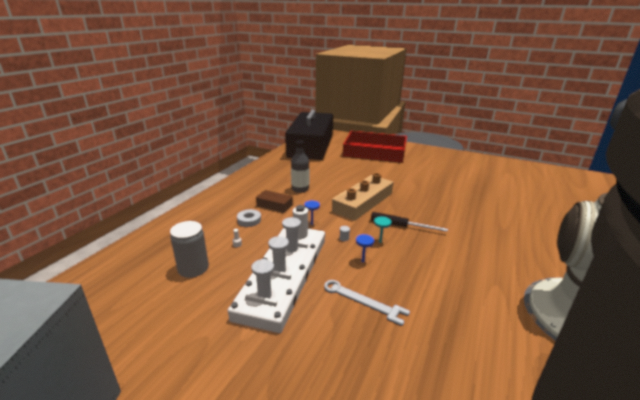

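View pics/top0.png

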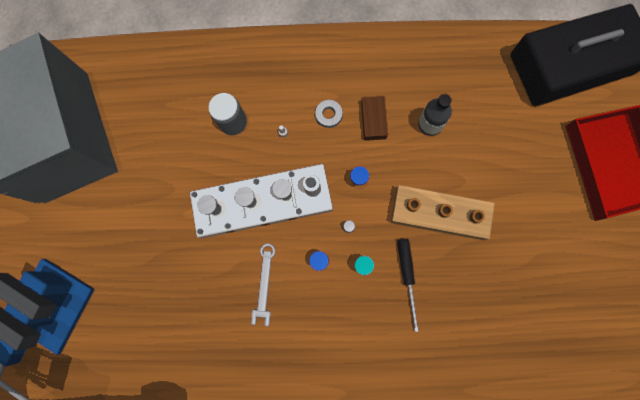

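The top view shows grey valve heads at about (207,205), (245,197) and (282,188), and the boss at (312,185). Rack collars are at (413,204), (445,211) and (478,216). The blue/turquoise look-alikes at (360,176), (319,261) and (364,265) stand loose on the bench, so they are not the seated grey valves. One enlarged composite for picking and confirming.

```bash
cat > h.py <<'E'
from station import *
import cv2,numpy as np
def cam(n):
    c=camera_info(n); R=cv2.Rodrigues(np.array(c["rvec"],float))[0]; t=np.array(c["tvec"],float)
    return np.array([[c["fx"],0,c["cx"]],[0,c["fy"],c["cy"]],[0,0,1]]),c["k1"],R,t
def norm(n,uv):
    K,k,R,t=cam(n); return cv2.undistortPoints(np.array(uv,float).reshape(-1,1,2),K,np.array([k,0,0,0,0]))[:,0]
def plane(n,uv,z):
    K,k,R,t=cam(n); p=norm(n,uv); d=np.c_[p,np.ones(len(p))]@R; C=-R.T@t
    return C+d*((z-C[2])/d[:,2])[:,None]
def tri(a,b):
    P=[]
    for n in("side","top"): _,_,R,t=cam(n); P.append(np.c_[R,t])
    X=cv2.triangulatePoints(P[0],P[1],norm("side",a).T,norm("top",b).T); return (X[:3]/X[3]).T
def proj(n,X):
    K,k,R,t=cam(n); return cv2.projectPoints(np.array(X,float),cv2.Rodrigues(R)[0],t,K,np.array([k,0,0,0,0]))[0][:,0]
E
python3 - <<'E'
from h import *
T=cv2.imread("pics/top0.png");S=cv2.imread("pics/side0.png")
f=lambda I,x,y,w,h,s:cv2.resize(I[y:y+h,x:x+w],None,fx=s,fy=s,interpolation=cv2.INTER_CUBIC)
top=np.hstack([f(T,190,160,150,80,2.65),f(T,385,180,150,80,2.65)])[:, :795]
side=np.hstack([f(S,228,200,110,130,3),f(S,325,165,110,130,3)])
c=np.zeros((top.shape[0]+side.shape[0],800,3),np.uint8);c[:top.shape[0],:top.shape[1]]=top;c[top.shape[0]:,:side.shape[1]]=side
print(top.shape,side.shape);cv2.imwrite("pics/c1.png",c)
E
```

```text
(212, 795, 3) (390, 660, 3)
```

View pics/c1.png

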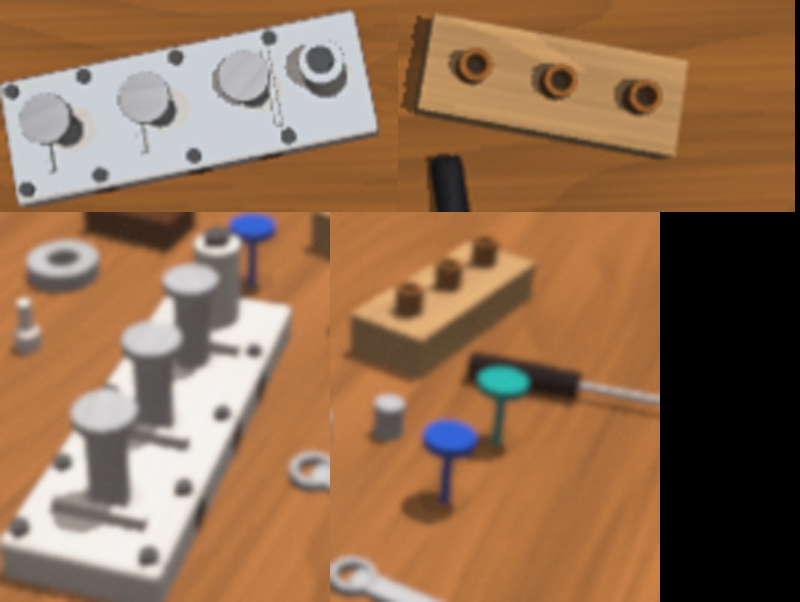

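```bash
python3 - <<'E'
from h import *
np.set_printoptions(precision=4,suppress=True)
ht=[(207.4,204.5),(244.3,196.6),(281.7,189.1)];hs=[(262.7,266.3),(278.7,242.3),(291.3,222.7)]
rt=[(414.1,204.5),(446.1,210.6),(478.2,216.2)];rs=[(351.3,190.5),(364.7,182),(376.3,175.5)]
for a,b,z in((hs,ht,.099),(rs,rt,.065)):
    X=tri(a,b);print("tri\n",X);P=plane("top",b,z);print("plane\n",P,np.linalg.norm(np.diff(P,axis=0),axis=1))
    d=P[0]-P[2];print("ang",np.degrees(np.arctan2(d[1],d[0]))-90);print("mid",P.mean(0))
bl=plane("top",[(360,176),(319,261),(364,265),(435,115)],.08);print(bl)
E
```

```text
tri
 [[0.539  0.2459 0.0963]
 [0.5519 0.1727 0.0975]
 [0.5653 0.1    0.0972]]
plane
 [[0.5381 0.245  0.099 ]
 [0.5516 0.1724 0.099 ]
 [0.5643 0.0995 0.099 ]] [0.0738 0.074 ]
ang 10.219484595000736
mid [0.5513 0.1723 0.099 ]
tri
 [[ 0.5332 -0.1597  0.0633]
 [ 0.5188 -0.2226  0.0647]
 [ 0.5064 -0.2875  0.0608]]
plane
 [[ 0.5323 -0.1596  0.065 ]
 [ 0.5183 -0.2227  0.065 ]
 [ 0.5053 -0.2863  0.065 ]] [0.0646 0.0649]
ang -12.044263765317808
mid [ 0.5186 -0.2229  0.065 ]
[[ 0.5898 -0.0535  0.08  ]
 [ 0.4253  0.031   0.08  ]
 [ 0.4155 -0.0551  0.08  ]
 [ 0.712  -0.2101  0.08  ]]
```

Emit:
jog_arm:
  series:
    - [[0.027,0,0.05],[0,0,0],0.06]
    - [[0.027,0,0.05],[0,0,0],0.06]
    - [[0.027,0,0.05],[0,0,0],0.06]
    - [[0.027,0,0.05],[0,0,0],0.06]
    - [[0.027,0,0.05],[0,0,0],0.06]
    - [[0.027,0,0.05],[0,0,0],0.06]
    - [[0.027,0,0.05],[0,0,0],0.06]
    - [[0.027,0,0.05],[0,0,0],0.06]
    - [[0.027,0,0.05],[0,0,0],0.06]

```text
time_s: 1.23
tcp_pos: [0.5382, 0.243, 0.2222]
ee_rot: [[-0.273, -0.001, 0.962], [-0.962, -0.0, -0.273], [0.0, -1.0, -0.001]]
wrist_force: [1.0, 1.0, 0.0]
gripper_width: 0.69
```

Emit:
jog_arm:
  series:
    - [[0,0,0],[0,10.65,0],0.06]
    - [[0,0,0],[0,10.65,0],0.06]
    - [[0,0,0],[0,10.65,0],0.06]
    - [[0,0,0],[0,10.65,0],0.06]
    - [[0,0,0],[0,10.65,0],0.06]
    - [[0,0,0],[0,10.65,0],0.06]
    - [[0,0,0],[0,0,0],0.06]
    - [[0,0,0],[0,0,0],0.06]

```text
time_s: 2.22
tcp_pos: [0.5371, 0.2444, 0.2223]
ee_rot: [[-0.984, -0.0, 0.18], [-0.18, -0.0, -0.984], [0.001, -1.0, 0.0]]
wrist_force: [0.2, 0.5, 0.4]
gripper_width: 0.688
```

Emit:
jog_arm:
  series:
    - [[0,0.05,0],[0,0,0],0.05]
    - [[0,0.05,0],[0,0,0],0.05]
    - [[0,0.025,0],[0,0,0],0.05]
    - [[0,0.021,0],[0,0,0],0.05]
    - [[0,0,0],[0,0,0],0.05]
    - [[0,0,0],[0,0,0],0.05]

```text
time_s: 2.98
tcp_pos: [0.5379, 0.2449, 0.0775]
ee_rot: [[-0.984, 0.001, 0.179], [-0.179, 0.001, -0.984], [-0.002, -1.0, -0.0]]
wrist_force: [0.5, -0.1, 1.1]
gripper_width: 0.575
```

Emit:
jog_arm:
  series:
    - [[0.002,0,0],[0,0,0],0.05]
    - [[0.001,0,0],[0,0,0],0.05]
    - [[0.001,0,0],[0,0,0],0.05]
    - [[0,0,0],[0,0,0],0.05]

```text
time_s: 3.48
tcp_pos: [0.5338, 0.2441, 0.0772]
ee_rot: [[-0.984, 0.002, 0.178], [-0.178, 0.001, -0.984], [-0.002, -1.0, -0.001]]
wrist_force: [0.5, 0.5, 0.5]
gripper_width: 0.575
```

Contact is expected after about 6 mm; I'll step 1 mm at a time.

Emit:
jog_arm:
  series:
    - [[0.001,0,0],[0,0,0],0.05]
    - [[0.001,0,0],[0,0,0],0.05]
    - [[0,0,0],[0,0,0],0.05]

```text
time_s: 3.85
tcp_pos: [0.5315, 0.2435, 0.0767]
ee_rot: [[-0.984, 0.0, 0.178], [-0.178, 0.0, -0.984], [-0.0, -1.0, -0.0]]
wrist_force: [1.3, 0.1, 1.4]
gripper_width: 0.572
```

Emit:
jog_arm:
  series:
    - [[0.001,0,0],[0,0,0],0.05]
    - [[0,0,0],[0,0,0],0.05]

```text
time_s: 4.1
tcp_pos: [0.5304, 0.2433, 0.0766]
ee_rot: [[-0.984, 0.0, 0.178], [-0.178, 0.0, -0.984], [-0.0, -1.0, -0.0]]
wrist_force: [2.5, 0.4, 0.7]
gripper_width: 0.571
```

Emit:
jog_arm:
  series:
    - [[0.0005,0,0],[0,0,0],0.05]
    - [[0,0,0],[0,0,0],0.05]

```text
time_s: 4.35
tcp_pos: [0.5302, 0.2433, 0.0767]
ee_rot: [[-0.984, 0.001, 0.178], [-0.178, 0.0, -0.984], [-0.001, -1.0, -0.0]]
wrist_force: [3.4, 1.1, 1.1]
gripper_width: 0.576
```

Emit:
jog_arm:
  series:
    - [[0.0005,0,0],[0,0,0],0.05]
    - [[0,0,0],[0,0,0],0.05]

```text
time_s: 4.6
tcp_pos: [0.53, 0.2434, 0.0769]
ee_rot: [[-0.984, 0.001, 0.178], [-0.178, 0.001, -0.984], [-0.002, -1.0, -0.0]]
wrist_force: [4.2, -0.1, 1.9]
gripper_width: 0.571
```

Emit:
jog_arm:
  series:
    - [[-0.008,0,0],[0,0,0],0.05]
    - [[-0.004,0,0],[0,0,0],0.05]
    - [[0,0,0],[0,0,0],0.05]

```text
time_s: 4.97
tcp_pos: [0.5407, 0.2447, 0.0758]
ee_rot: [[-0.984, -0.002, 0.177], [-0.177, -0.001, -0.984], [0.002, -1.0, 0.001]]
wrist_force: [0.6, 0.6, 0.6]
gripper_width: 0.575
```

Emit:
jog_arm:
  series:
    - [[-0.001,0,0],[0,0,0],0.05]
    - [[-0.001,0,0],[0,0,0],0.05]
    - [[0,0,0],[0,0,0],0.05]

```text
time_s: 5.35
tcp_pos: [0.5428, 0.2454, 0.0764]
ee_rot: [[-0.984, -0.001, 0.178], [-0.178, -0.0, -0.984], [0.001, -1.0, 0.0]]
wrist_force: [-0.8, -0.1, 0.1]
gripper_width: 0.576
```

Emit:
jog_arm:
  series:
    - [[-0.001,0,0],[0,0,0],0.05]
    - [[0,0,0],[0,0,0],0.05]

```text
time_s: 5.6
tcp_pos: [0.5441, 0.2457, 0.0765]
ee_rot: [[-0.984, -0.0, 0.178], [-0.178, -0.0, -0.984], [0.0, -1.0, 0.0]]
wrist_force: [-0.7, -0.4, -0.6]
gripper_width: 0.576
```

Emit:
jog_arm:
  series:
    - [[-0.001,0,0],[0,0,0],0.05]
    - [[0,0,0],[0,0,0],0.05]

```text
time_s: 5.85
tcp_pos: [0.5452, 0.2459, 0.0766]
ee_rot: [[-0.984, 0.0, 0.178], [-0.178, 0.0, -0.984], [-0.0, -1.0, -0.0]]
wrist_force: [0.4, -0.0, -0.2]
gripper_width: 0.577
```

Emit:
jog_arm:
  series:
    - [[-0.001,0,0],[0,0,0],0.05]
    - [[0,0,0],[0,0,0],0.05]

```text
time_s: 6.1
tcp_pos: [0.5462, 0.2461, 0.0766]
ee_rot: [[-0.984, 0.0, 0.178], [-0.178, 0.0, -0.984], [-0.0, -1.0, -0.0]]
wrist_force: [-0.4, -1.0, 0.1]
gripper_width: 0.575
```

Emit:
jog_arm:
  series:
    - [[-0.001,0,0],[0,0,0],0.05]
    - [[0,0,0],[0,0,0],0.05]

```text
time_s: 6.35
tcp_pos: [0.5472, 0.2463, 0.0766]
ee_rot: [[-0.984, 0.0, 0.178], [-0.178, 0.0, -0.984], [-0.0, -1.0, -0.0]]
wrist_force: [-1.8, -0.4, -0.6]
gripper_width: 0.575
```

Emit:
jog_arm:
  series:
    - [[-0.001,0,0],[0,0,0],0.05]
    - [[0,0,0],[0,0,0],0.05]

```text
time_s: 6.6
tcp_pos: [0.5482, 0.2465, 0.0766]
ee_rot: [[-0.984, 0.0, 0.178], [-0.178, 0.0, -0.984], [-0.0, -1.0, -0.0]]
wrist_force: [-0.7, 0.1, 0.2]
gripper_width: 0.575
```

Emit:
jog_arm:
  series:
    - [[-0.001,0,0],[0,0,0],0.05]
    - [[0,0,0],[0,0,0],0.05]

```text
time_s: 6.85
tcp_pos: [0.5492, 0.2466, 0.0766]
ee_rot: [[-0.984, 0.0, 0.178], [-0.178, 0.0, -0.984], [-0.0, -1.0, -0.0]]
wrist_force: [0.6, -0.6, -0.7]
gripper_width: 0.576
```

Emit:
jog_arm:
  series:
    - [[-0.001,0,0],[0,0,0],0.05]
    - [[0,0,0],[0,0,0],0.05]

```text
time_s: 7.1
tcp_pos: [0.5501, 0.2468, 0.0766]
ee_rot: [[-0.984, 0.0, 0.178], [-0.178, 0.0, -0.984], [-0.0, -1.0, 0.0]]
wrist_force: [-0.1, -0.1, 1.0]
gripper_width: 0.575
```

Emit:
jog_arm:
  series:
    - [[-0.001,0,0],[0,0,0],0.05]
    - [[0,0,0],[0,0,0],0.05]

```text
time_s: 7.35
tcp_pos: [0.5508, 0.2468, 0.0765]
ee_rot: [[-0.984, -0.001, 0.178], [-0.178, -0.0, -0.984], [0.001, -1.0, 0.0]]
wrist_force: [-1.5, -1.2, 1.3]
gripper_width: 0.576
```

Emit:
jog_arm:
  series:
    - [[0.0115,0,0],[0,0,0],0.05]
    - [[0,0,0],[0,0,0],0.034]
    - [[0,0,0],[0,0,0],0.034]
    - [[0,0,0],[0,0,0],0.034]
    - [[0,0,0],[0,0,0],0.034]

```text
time_s: 7.98
tcp_pos: [0.5399, 0.2451, 0.0768]
ee_rot: [[-0.984, 0.0, 0.178], [-0.178, 0.0, -0.984], [-0.0, -1.0, -0.0]]
wrist_force: [-1.6, 0.9, 0.6]
gripper_width: 0.421
```

Emit:
jog_arm:
  series:
    - [[0,-0.003,0],[0,0,0],0.034]
    - [[0,-0.005,0],[0,0,0],0.034]
    - [[0,-0.01,0],[0,0,0],0.034]
    - [[0,-0.02,0],[0,0,0],0.034]
    - [[0,-0.03,0],[0,0,0],0.034]
    - [[0,-0.046,0],[0,0,0],0.034]
    - [[0,0,0],[0,0,0],0.034]

```text
time_s: 8.85
tcp_pos: [0.542, 0.2463, 0.1959]
ee_rot: [[-0.984, 0.009, 0.178], [-0.178, 0.006, -0.984], [-0.01, -1.0, -0.004]]
wrist_force: [-0.6, 0.1, -1.0]
gripper_width: 0.421
```

```bash
python3 - <<'E'
from h import *
for n in("side","top"): cv2.imwrite(f"pics/{n}1.png",capture(n)[:,:,::-1])
S=cv2.imread("pics/side1.png")[130:330,200:400];T=cv2.imread("pics/top1.png")[100:300,150:350]
cv2.imwrite("pics/c2.png",cv2.resize(np.hstack([S,T]),None,fx=2,fy=2,interpolation=2))
E
```

```text
(no output)
```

View pics/c2.png

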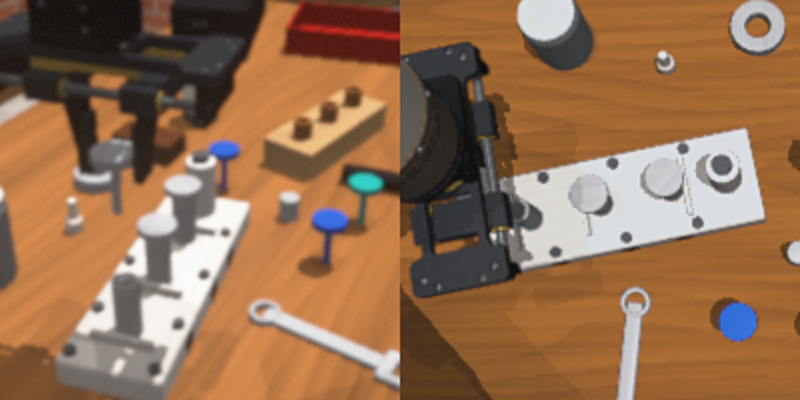

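Valve 1 hangs upright in the jaws: head at side px (255,204), stem tip near (258,236). Guide 1 is left empty.

```bash
python3 - <<'E'
from h import *
np.set_printoptions(precision=4,suppress=True)
s=sense();p=s["tcp_pos"];R=s["ee_rot"];print(p,R)
h=plane("side",[(255,206),(258.5,236)],0)
a=plane("side",[(255,206)],p[2]+.0222)[0];b=plane("side",[(258.5,236)],p[2]-.0368)[0]
print(a,b,"tool",R.T@(a-p),R.T@(b-p))
E
```

```text
[0.5395 0.2449 0.1912] [[-0.9841  0.0006  0.1774]
 [-0.1774  0.0012 -0.9841]
 [-0.0008 -1.     -0.0011]]
[0.5465 0.245  0.2134] [0.5465 0.2418 0.1544] tool [-0.0069 -0.0222  0.0011] [-0.0064  0.0368  0.0044]
```

Emit:
jog_arm:
  series:
    - [[0.005,0,0.025],[0,0,0],0.034]
    - [[0.0099,0,0.05],[0,0,0],0.034]
    - [[0.01,0,0.05],[0,0,0],0.034]
    - [[0.01,0,0.05],[0,0,0],0.034]
    - [[0.01,0,0.05],[0,0,0],0.034]
    - [[0.01,0,0.05],[0,0,0],0.034]
    - [[0.01,0,0.05],[0,0,0],0.034]
    - [[0.009,0,0.045],[0,0,0],0.034]
    - [[0.005,0,0.027],[0,0,0],0.034]
    - [[0,0.05,0],[0,0,0],0.034]

```text
time_s: 10.2
tcp_pos: [0.5343, -0.1629, 0.1426]
ee_rot: [[-0.985, 0.008, 0.175], [-0.175, -0.001, -0.985], [-0.007, -1.0, 0.003]]
wrist_force: [0.6, 0.3, -2.1]
gripper_width: 0.419
```

Emit:
jog_arm:
  series:
    - [[0,0.02,0],[0,0,0],0.034]
    - [[0,0,0],[0,0,0],0.034]
    - [[0,0,0],[0,0,0],0.034]

```text
time_s: 10.58
tcp_pos: [0.5328, -0.1602, 0.1212]
ee_rot: [[-0.984, 0.001, 0.178], [-0.178, -0.0, -0.984], [-0.001, -1.0, 0.001]]
wrist_force: [0.3, -0.2, -0.0]
gripper_width: 0.426
```

```bash
python3 - <<'E'
from h import *
for n in("side","top"): cv2.imwrite(f"pics/{n}2.png",capture(n)[:,:,::-1])
S=cv2.imread("pics/side2.png")[120:220,300:420];T=cv2.imread("pics/top2.png")[150:250,350:470]
cv2.imwrite("pics/c3.png",cv2.resize(np.hstack([S,T]),None,fx=3.3,fy=3.3,interpolation=2));print(sense()["tcp_pos"])
E
```

```text
[ 0.5333201  -0.15993514  0.12176693]
```

View pics/c3.png

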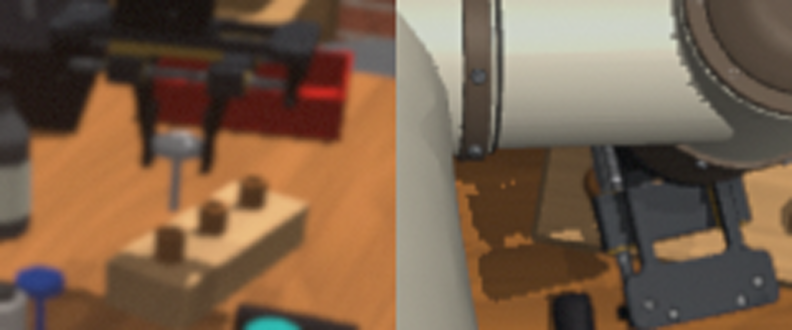

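```bash
python3 - <<'E'
from h import *
np.set_printoptions(precision=4,suppress=True)
print(proj("side",[(.533,-.16,.085),(.533,-.16,.135),(.533,-.16,.144),(.533,-.16,.065),(.533,-.165,.085),(.538,-.16,.085)]))
E
```

```text
[[352.0818 183.0427]
 [353.1707 165.2523]
 [353.3726 161.9537]
 [351.6614 189.915 ]
 [352.7849 182.3096]
 [350.2945 182.66  ]]
```

Emit:
jog_arm:
  series:
    - [[-0.001,0.01,0],[0,0,0],0.034]
    - [[0,0.008,0],[0,0,0],0.034]
    - [[0,0.004,0],[0,0,0],0.034]
    - [[0,0.004,0],[0,0,0],0.034]
    - [[0,0,0],[0,0,0],0.034]

```text
time_s: 11.3
tcp_pos: [0.5334, -0.1596, 0.0942]
ee_rot: [[-0.984, -0.001, 0.178], [-0.178, 0.0, -0.984], [0.001, -1.0, -0.0]]
wrist_force: [0.5, -0.0, -0.4]
gripper_width: 0.426
```

Emit:
jog_arm:
  series:
    - [[0,0.004,0],[0,0,0],0.034]
    - [[0,0.004,0],[0,0,0],0.034]
    - [[0,0,0],[0,0,0],0.034]

```text
time_s: 11.68
tcp_pos: [0.5333, -0.1596, 0.0861]
ee_rot: [[-0.984, -0.001, 0.178], [-0.178, 0.0, -0.984], [0.001, -1.0, -0.0]]
wrist_force: [-0.3, -0.6, -0.7]
gripper_width: 0.421
```

Emit:
jog_arm:
  series:
    - [[0,0.008,0],[0,0,0],0.034]
    - [[0,0.008,0],[0,0,0],0.034]
    - [[0,0.008,0],[0,0,0],0.034]
    - [[0,0.005,0],[0,0,0],0.034]
    - [[0,0.002,0],[0,0,0],0.034]
    - [[0,0,0],[0,0,0],0.034]

```text
time_s: 12.42
tcp_pos: [0.5337, -0.1596, 0.0555]
ee_rot: [[-0.984, -0.0, 0.178], [-0.178, -0.0, -0.984], [0.0, -1.0, 0.0]]
wrist_force: [-0.2, 0.1, -1.4]
gripper_width: 0.424
```

Emit:
jog_arm:
  series:
    - [[0,0.0015,0],[0,0,0],0.034]
    - [[0,0.001,0],[0,0,0],0.034]
    - [[0,0,0],[0,0,0],0.034]

```text
time_s: 12.8
tcp_pos: [0.5336, -0.1596, 0.0531]
ee_rot: [[-0.984, 0.0, 0.178], [-0.178, 0.0, -0.984], [-0.0, -1.0, -0.0]]
wrist_force: [0.2, 0.0, -0.5]
gripper_width: 0.423
```

Emit:
jog_arm:
  series:
    - [[0,0.001,0],[0,0,0],0.034]
    - [[0,0,0],[0,0,0],0.034]

```text
time_s: 13.05
tcp_pos: [0.5336, -0.1596, 0.052]
ee_rot: [[-0.984, -0.0, 0.178], [-0.178, -0.0, -0.984], [0.0, -1.0, -0.0]]
wrist_force: [-0.3, -0.4, 0.4]
gripper_width: 0.426
```

Emit:
jog_arm:
  series:
    - [[0,0.001,0],[0,0,0],0.034]
    - [[0,0,0],[0,0,0],0.034]

```text
time_s: 13.3
tcp_pos: [0.5337, -0.1596, 0.0517]
ee_rot: [[-0.984, 0.0, 0.178], [-0.178, -0.0, -0.984], [-0.0, -1.0, 0.0]]
wrist_force: [-1.9, 0.9, 4.0]
gripper_width: 0.421
```

Emit:
jog_arm:
  series:
    - [[0,0,0],[0,0,0],0.06]
    - [[0,0,0],[0,0,0],0.06]
    - [[0,0,0],[0,0,0],0.06]
    - [[0,-0.04,0],[0,0,0],0.06]
    - [[0,-0.06,0],[0,0,0],0.06]

```text
time_s: 13.92
tcp_pos: [0.5322, -0.1595, 0.1501]
ee_rot: [[-0.984, -0.005, 0.178], [-0.178, 0.0, -0.984], [0.005, -1.0, -0.001]]
wrist_force: [1.1, -0.1, 0.8]
gripper_width: 0.687
```

Emit:
jog_arm:
  series:
    - [[-0.0113,0,-0.0462],[0,0,0],0.06]
    - [[-0.0113,0,-0.0462],[0,0,0],0.05]
    - [[-0.0113,0,-0.0462],[0,0,0],0.05]
    - [[-0.0113,0,-0.0462],[0,0,0],0.05]
    - [[-0.0113,0,-0.0462],[0,0,0],0.05]
    - [[-0.0113,0,-0.0462],[0,0,0],0.05]
    - [[-0.0113,0,-0.0462],[0,0,0],0.05]
    - [[0,0,0],[0,0,0],0.05]
    - [[0,0,0],[0,0,0],0.05]

```text
time_s: 15.05
tcp_pos: [0.5536, 0.1725, 0.1506]
ee_rot: [[-0.984, -0.001, 0.178], [-0.178, -0.0, -0.984], [0.001, -1.0, 0.0]]
wrist_force: [-0.2, 0.3, 0.1]
gripper_width: 0.572
```

```bash
python3 - <<'E'
from h import *
S=capture("side")[:,:,::-1];T=capture("top")[:,:,::-1]
cv2.imwrite("pics/c4.png",cv2.resize(np.hstack([S[140:260,270:420],T[150:270,360:510]]),None,fx=2.6,fy=2.6,interpolation=2));print(sense()["tcp_pos"])
E
```

```text
[0.55376428 0.17165722 0.15090083]
```

View pics/c4.png

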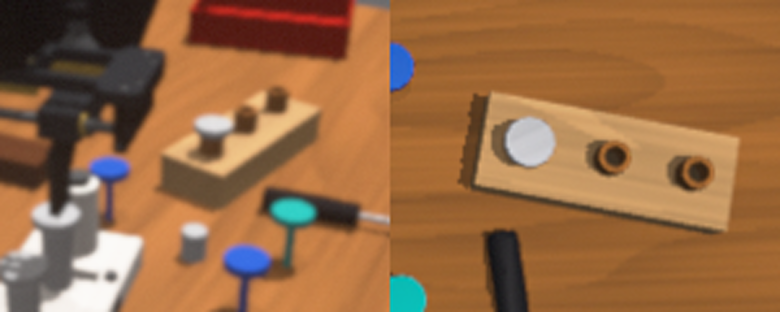

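Valve 1 sits flat on the first rack collar at about (413,205) in the top view. Probing valve 2 next.

Emit:
jog_arm:
  series:
    - [[0,0.045,0],[0,0,0],0.05]
    - [[0,0.025,0],[0,0,0],0.05]
    - [[0,0.0045,0],[0,0,0],0.05]
    - [[0.003,0,0],[0,0,0],0.05]
    - [[0.001,0,0],[0,0,0],0.05]
    - [[0.001,0,0],[0,0,0],0.05]
    - [[0,0,0],[0,0,0],0.05]

```text
time_s: 16.02
tcp_pos: [0.5492, 0.172, 0.0772]
ee_rot: [[-0.984, 0.001, 0.178], [-0.178, 0.001, -0.984], [-0.001, -1.0, -0.0]]
wrist_force: [-0.3, -0.0, 0.5]
gripper_width: 0.572
```

Emit:
jog_arm:
  series:
    - [[0.001,0,0],[0,0,0],0.05]
    - [[0,0,0],[0,0,0],0.05]

```text
time_s: 16.27
tcp_pos: [0.548, 0.1717, 0.0766]
ee_rot: [[-0.984, 0.0, 0.178], [-0.178, 0.0, -0.984], [-0.0, -1.0, -0.0]]
wrist_force: [-0.7, 0.3, 1.0]
gripper_width: 0.577
```

Emit:
jog_arm:
  series:
    - [[0.001,0,0],[0,0,0],0.05]
    - [[0,0,0],[0,0,0],0.05]

```text
time_s: 16.52
tcp_pos: [0.5472, 0.1716, 0.0766]
ee_rot: [[-0.984, 0.0, 0.178], [-0.178, 0.0, -0.984], [-0.0, -1.0, -0.0]]
wrist_force: [0.9, 0.6, -1.0]
gripper_width: 0.573
```

Emit:
jog_arm:
  series:
    - [[0.0005,0,0],[0,0,0],0.05]
    - [[0,0,0],[0,0,0],0.05]

```text
time_s: 16.77
tcp_pos: [0.5467, 0.1714, 0.0766]
ee_rot: [[-0.984, 0.0, 0.178], [-0.178, 0.0, -0.984], [-0.0, -1.0, -0.0]]
wrist_force: [1.1, 0.6, 0.0]
gripper_width: 0.57
```

Emit:
jog_arm:
  series:
    - [[0.0005,0,0],[0,0,0],0.05]
    - [[0,0,0],[0,0,0],0.05]

```text
time_s: 17.02
tcp_pos: [0.5461, 0.1713, 0.0766]
ee_rot: [[-0.984, 0.0, 0.178], [-0.178, 0.0, -0.984], [-0.0, -1.0, -0.0]]
wrist_force: [0.4, -0.8, -0.4]
gripper_width: 0.574
```

Emit:
jog_arm:
  series:
    - [[0.0005,0,0],[0,0,0],0.05]
    - [[0,0,0],[0,0,0],0.05]

```text
time_s: 17.27
tcp_pos: [0.5455, 0.1711, 0.0765]
ee_rot: [[-0.984, -0.0, 0.178], [-0.178, -0.0, -0.984], [0.0, -1.0, 0.0]]
wrist_force: [0.7, 0.8, 0.6]
gripper_width: 0.576
```

Emit:
jog_arm:
  series:
    - [[0.0005,0,0],[0,0,0],0.05]
    - [[0,0,0],[0,0,0],0.05]

```text
time_s: 17.52
tcp_pos: [0.5451, 0.1711, 0.0766]
ee_rot: [[-0.984, -0.0, 0.178], [-0.178, -0.0, -0.984], [0.0, -1.0, 0.0]]
wrist_force: [0.6, 0.4, 0.1]
gripper_width: 0.572
```

Emit:
jog_arm:
  series:
    - [[0.001,0,0],[0,0,0],0.05]
    - [[0,0,0],[0,0,0],0.05]

```text
time_s: 17.77
tcp_pos: [0.544, 0.1709, 0.0765]
ee_rot: [[-0.984, -0.0, 0.178], [-0.178, -0.0, -0.984], [0.0, -1.0, 0.0]]
wrist_force: [0.2, -0.3, -0.2]
gripper_width: 0.575
```

Emit:
jog_arm:
  series:
    - [[0.0007,0,0],[0,0,0],0.05]
    - [[0,0,0],[0,0,0],0.05]

```text
time_s: 18.02
tcp_pos: [0.5435, 0.1708, 0.0766]
ee_rot: [[-0.984, 0.0, 0.178], [-0.178, 0.0, -0.984], [-0.0, -1.0, -0.0]]
wrist_force: [0.7, 0.5, 0.8]
gripper_width: 0.573
```

Emit:
jog_arm:
  series:
    - [[0.0007,0,0],[0,0,0],0.05]
    - [[0,0,0],[0,0,0],0.05]

```text
time_s: 18.27
tcp_pos: [0.5433, 0.171, 0.0769]
ee_rot: [[-0.984, 0.001, 0.178], [-0.178, 0.001, -0.984], [-0.001, -1.0, -0.0]]
wrist_force: [2.7, 0.3, -0.8]
gripper_width: 0.574
```

Emit:
jog_arm:
  series:
    - [[-0.008,0,0],[0,0,0],0.05]
    - [[-0.004,0,0],[0,0,0],0.05]
    - [[-0.001,0,0],[0,0,0],0.05]
    - [[-0.001,0,0],[0,0,0],0.05]
    - [[0,0,0],[0,0,0],0.05]

```text
time_s: 18.9
tcp_pos: [0.556, 0.1729, 0.0763]
ee_rot: [[-0.984, -0.001, 0.178], [-0.178, -0.001, -0.984], [0.001, -1.0, 0.0]]
wrist_force: [-0.3, -0.3, -0.9]
gripper_width: 0.574
```

Emit:
jog_arm:
  series:
    - [[-0.001,0,0],[0,0,0],0.05]
    - [[0,0,0],[0,0,0],0.05]

```text
time_s: 19.15
tcp_pos: [0.5575, 0.1734, 0.0765]
ee_rot: [[-0.984, 0.0, 0.178], [-0.178, 0.0, -0.984], [-0.0, -1.0, -0.0]]
wrist_force: [-0.6, -0.9, -0.7]
gripper_width: 0.573
```

Emit:
jog_arm:
  series:
    - [[-0.001,0,0],[0,0,0],0.05]
    - [[0,0,0],[0,0,0],0.05]

```text
time_s: 19.4
tcp_pos: [0.5586, 0.1736, 0.0766]
ee_rot: [[-0.984, 0.0, 0.178], [-0.178, 0.0, -0.984], [-0.0, -1.0, -0.0]]
wrist_force: [0.3, -1.1, -0.2]
gripper_width: 0.568
```

Emit:
jog_arm:
  series:
    - [[-0.001,0,0],[0,0,0],0.05]
    - [[0,0,0],[0,0,0],0.05]

```text
time_s: 19.65
tcp_pos: [0.5596, 0.1737, 0.0766]
ee_rot: [[-0.984, 0.0, 0.178], [-0.178, 0.0, -0.984], [-0.0, -1.0, -0.0]]
wrist_force: [-0.9, 0.5, -0.3]
gripper_width: 0.575
```

Emit:
jog_arm:
  series:
    - [[-0.001,0,0],[0,0,0],0.05]
    - [[0,0,0],[0,0,0],0.05]

```text
time_s: 19.9
tcp_pos: [0.5606, 0.1739, 0.0766]
ee_rot: [[-0.984, 0.0, 0.178], [-0.178, 0.0, -0.984], [-0.0, -1.0, 0.0]]
wrist_force: [-0.8, -0.6, -0.0]
gripper_width: 0.575
```

Emit:
jog_arm:
  series:
    - [[-0.001,0,0],[0,0,0],0.05]
    - [[0,0,0],[0,0,0],0.05]

```text
time_s: 20.15
tcp_pos: [0.5615, 0.1741, 0.0766]
ee_rot: [[-0.984, 0.0, 0.178], [-0.178, 0.0, -0.984], [-0.0, -1.0, -0.0]]
wrist_force: [0.4, 0.0, 0.1]
gripper_width: 0.574
```

Emit:
jog_arm:
  series:
    - [[-0.001,0,0],[0,0,0],0.05]
    - [[0,0,0],[0,0,0],0.05]

```text
time_s: 20.4
tcp_pos: [0.5625, 0.1743, 0.0766]
ee_rot: [[-0.984, 0.0, 0.178], [-0.178, 0.0, -0.984], [-0.0, -1.0, -0.0]]
wrist_force: [0.9, 0.1, -0.4]
gripper_width: 0.577
```

Emit:
jog_arm:
  series:
    - [[-0.001,0,0],[0,0,0],0.05]
    - [[0,0,0],[0,0,0],0.05]

```text
time_s: 20.65
tcp_pos: [0.5635, 0.1744, 0.0766]
ee_rot: [[-0.984, 0.0, 0.178], [-0.178, 0.0, -0.984], [-0.0, -1.0, -0.0]]
wrist_force: [-0.4, 0.4, 0.3]
gripper_width: 0.576
```

Valve 2 moves freely over about 20 mm of finger travel; a sound one would stop within about 14.7 mm. It is loose. As a contrast check I'll probe valve 3.

Emit:
jog_arm:
  series:
    - [[0.0101,0,0],[0,0,0],0.05]
    - [[0,-0.045,0],[0,0,0],0.05]
    - [[0,0,0.0375],[0,0,0],0.05]
    - [[0,0,0.0375],[0,0,0],0.05]
    - [[0,0,0],[0,0,0],0.05]
    - [[0,0.025,0],[0,0,0],0.05]
    - [[0,0.02,0],[0,0,0],0.05]
    - [[0,0,0],[0,0,0],0.05]

```text
time_s: 21.65
tcp_pos: [0.5654, 0.099, 0.0751]
ee_rot: [[-0.984, -0.003, 0.178], [-0.178, -0.001, -0.984], [0.003, -1.0, 0.001]]
wrist_force: [0.4, -0.1, 0.6]
gripper_width: 0.576
```

Emit:
jog_arm:
  series:
    - [[0.003,0,0],[0,0,0],0.05]
    - [[0.001,0,0],[0,0,0],0.05]
    - [[0.001,0,0],[0,0,0],0.05]
    - [[0,0,0],[0,0,0],0.05]

```text
time_s: 22.15
tcp_pos: [0.562, 0.098, 0.077]
ee_rot: [[-0.984, 0.001, 0.178], [-0.178, 0.0, -0.984], [-0.001, -1.0, -0.0]]
wrist_force: [-0.7, -0.4, 0.0]
gripper_width: 0.575
```

Emit:
jog_arm:
  series:
    - [[0.001,0,0],[0,0,0],0.05]
    - [[0,0,0],[0,0,0],0.05]

```text
time_s: 22.4
tcp_pos: [0.5613, 0.0979, 0.0768]
ee_rot: [[-0.984, 0.001, 0.178], [-0.178, 0.0, -0.984], [-0.001, -1.0, -0.0]]
wrist_force: [-0.3, -0.1, 0.6]
gripper_width: 0.574
```

Emit:
jog_arm:
  series:
    - [[0.0007,0,0],[0,0,0],0.05]
    - [[0,0,0],[0,0,0],0.05]

```text
time_s: 22.65
tcp_pos: [0.5607, 0.0978, 0.0768]
ee_rot: [[-0.984, 0.001, 0.178], [-0.178, 0.0, -0.984], [-0.001, -1.0, -0.0]]
wrist_force: [1.5, 0.7, 0.7]
gripper_width: 0.57
```

Emit:
jog_arm:
  series:
    - [[0.0007,0,0],[0,0,0],0.05]
    - [[0,0,0],[0,0,0],0.05]

```text
time_s: 22.9
tcp_pos: [0.5602, 0.0977, 0.0768]
ee_rot: [[-0.984, 0.002, 0.178], [-0.178, 0.0, -0.984], [-0.002, -1.0, -0.0]]
wrist_force: [2.0, 0.6, 0.3]
gripper_width: 0.576
```

Emit:
jog_arm:
  series:
    - [[0.0007,0,0],[0,0,0],0.05]
    - [[0,0,0],[0,0,0],0.05]

```text
time_s: 23.15
tcp_pos: [0.5599, 0.0978, 0.077]
ee_rot: [[-0.984, 0.003, 0.178], [-0.178, 0.001, -0.984], [-0.003, -1.0, -0.0]]
wrist_force: [5.9, 0.4, 1.7]
gripper_width: 0.574
```

Emit:
jog_arm:
  series:
    - [[-0.0081,0,0],[0,0,0],0.05]
    - [[-0.003,0,0],[0,0,0],0.05]
    - [[-0.001,0,0],[0,0,0],0.05]
    - [[-0.001,0,0],[0,0,0],0.05]
    - [[0,0,0],[0,0,0],0.05]

```text
time_s: 23.78
tcp_pos: [0.5715, 0.0996, 0.0764]
ee_rot: [[-0.984, -0.001, 0.178], [-0.178, -0.0, -0.984], [0.001, -1.0, 0.0]]
wrist_force: [0.5, 0.2, 0.3]
gripper_width: 0.575
```

Emit:
jog_arm:
  series:
    - [[-0.001,0,0],[0,0,0],0.05]
    - [[0,0,0],[0,0,0],0.05]

```text
time_s: 24.02
tcp_pos: [0.5724, 0.0997, 0.0765]
ee_rot: [[-0.984, -0.001, 0.178], [-0.178, -0.0, -0.984], [0.001, -1.0, 0.0]]
wrist_force: [-1.0, -0.6, 0.4]
gripper_width: 0.575
```

Emit:
jog_arm:
  series:
    - [[-0.001,0,0],[0,0,0],0.05]
    - [[0,0,0],[0,0,0],0.05]

```text
time_s: 24.28
tcp_pos: [0.5733, 0.0999, 0.0765]
ee_rot: [[-0.984, -0.001, 0.178], [-0.178, -0.0, -0.984], [0.001, -1.0, 0.0]]
wrist_force: [-1.9, -0.3, 0.0]
gripper_width: 0.579
```

Valve 3 stops firmly both ways after about 14 mm of finger travel, so it is sound. Back to valve 2 to pull it.

Emit:
jog_arm:
  series:
    - [[0.007,0,0],[0,0,0],0.05]
    - [[0,-0.045,0],[0,0,0],0.055]
    - [[0,0,-0.0375],[0,0,0],0.055]
    - [[0,0,-0.0375],[0,0,0],0.055]
    - [[0,0,0],[0,0,0],0.055]
    - [[0,0.025,0],[0,0,0],0.055]
    - [[0,0.02,0],[0,0,0],0.055]
    - [[0,0,0],[0,0,0],0.055]

```text
time_s: 25.28
tcp_pos: [0.5524, 0.1714, 0.075]
ee_rot: [[-0.984, -0.003, 0.177], [-0.177, -0.002, -0.984], [0.003, -1.0, 0.001]]
wrist_force: [-0.2, 0.3, -0.4]
gripper_width: 0.633
```

Emit:
jog_arm:
  series:
    - [[0,0,0],[0,0,0],0.034]
    - [[0,0,0],[0,0,0],0.034]
    - [[0,0,0],[0,0,0],0.034]
    - [[0,0,0],[0,0,0],0.034]

```text
time_s: 25.78
tcp_pos: [0.5537, 0.1727, 0.0775]
ee_rot: [[-0.984, 0.001, 0.178], [-0.178, 0.0, -0.984], [-0.001, -1.0, -0.0]]
wrist_force: [-0.4, -0.8, 3.7]
gripper_width: 0.422
```

Emit:
jog_arm:
  series:
    - [[0,-0.003,0],[0,0,0],0.034]
    - [[0,-0.005,0],[0,0,0],0.034]
    - [[0,-0.01,0],[0,0,0],0.034]
    - [[0,-0.02,0],[0,0,0],0.034]
    - [[0,-0.03,0],[0,0,0],0.034]
    - [[0,-0.046,0],[0,0,0],0.034]
    - [[0,0,0],[0,0,0],0.034]
    - [[0,0,0],[0,0,0],0.034]

```text
time_s: 26.78
tcp_pos: [0.5529, 0.1725, 0.1905]
ee_rot: [[-0.984, -0.001, 0.177], [-0.177, 0.0, -0.984], [0.001, -1.0, -0.001]]
wrist_force: [-0.8, -0.2, -1.5]
gripper_width: 0.423
```

Emit:
jog_arm:
  series:
    - [[0.0071,0,0.0246],[0,0,0],0.034]
    - [[0.0142,0,0.0493],[0,0,0],0.034]
    - [[0.0142,0,0.0493],[0,0,0],0.034]
    - [[0.0142,0,0.0493],[0,0,0],0.034]
    - [[0.0142,0,0.0493],[0,0,0],0.034]
    - [[0.0142,0,0.0493],[0,0,0],0.034]
    - [[0.0142,0,0.0493],[0,0,0],0.034]
    - [[0.0142,0,0.0493],[0,0,0],0.034]
    - [[0.0142,0,0.0493],[0,0,0],0.034]
    - [[0.0071,0,0.0246],[0,0,0],0.034]

```text
time_s: 28.02
tcp_pos: [0.5043, -0.2894, 0.189]
ee_rot: [[-0.985, -0.003, 0.175], [-0.175, 0.001, -0.985], [0.003, -1.0, -0.001]]
wrist_force: [0.3, 1.3, -2.2]
gripper_width: 0.42
```

Emit:
jog_arm:
  series:
    - [[0,0.04,0],[0,0,0],0.034]
    - [[0,0.03,0],[0,0,0],0.034]
    - [[0,0,0],[0,0,0],0.034]
    - [[0,0,0],[0,0,0],0.034]
    - [[0,0,0],[0,0,0],0.034]

```text
time_s: 28.65
tcp_pos: [0.5074, -0.287, 0.1221]
ee_rot: [[-0.984, 0.003, 0.178], [-0.178, -0.001, -0.984], [-0.002, -1.0, 0.001]]
wrist_force: [-0.8, -0.6, -0.6]
gripper_width: 0.424
```

```bash
python3 - <<'E'
from h import *
np.set_printoptions(precision=4,suppress=True)
S=capture("side")[:,:,::-1];p=sense()["tcp_pos"];print(p)
print(proj("side",[p-[0,0,.0368],p+[0,0,.0222],[.5053,-.2863,.065]]))
cv2.imwrite("pics/c5.png",cv2.resize(S[120:220,310:430],None,fx=6,fy=6,interpolation=2))
E
```

```text
[ 0.5073 -0.2869  0.122 ]
[[376.8792 167.6909]
 [378.7376 148.0336]
 [376.8748 174.3981]]
```

View pics/c5.png

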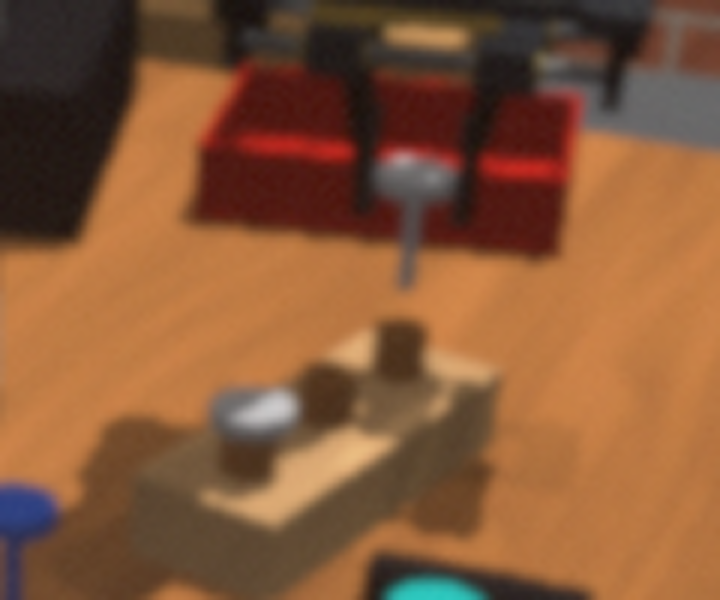

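The stem tip at (377.3,167.8) and the collar mouth at (376.8,175) match the projections to within 1 px. Lowering.

Emit:
jog_arm:
  series:
    - [[0,0.01,0],[0,0,0],0.034]
    - [[0,0.008,0],[0,0,0],0.034]
    - [[0,0.004,0],[0,0,0],0.034]
    - [[0,0.004,0],[0,0,0],0.034]
    - [[0,0,0],[0,0,0],0.034]

```text
time_s: 29.32
tcp_pos: [0.5064, -0.2866, 0.0941]
ee_rot: [[-0.984, -0.001, 0.178], [-0.178, 0.0, -0.984], [0.001, -1.0, -0.0]]
wrist_force: [-0.1, 1.0, -1.0]
gripper_width: 0.424
```

Emit:
jog_arm:
  series:
    - [[0,0.004,0],[0,0,0],0.034]
    - [[0,0.004,0],[0,0,0],0.034]
    - [[0,0,0],[0,0,0],0.034]

```text
time_s: 29.7
tcp_pos: [0.5063, -0.2865, 0.0861]
ee_rot: [[-0.984, -0.001, 0.178], [-0.178, 0.0, -0.984], [0.001, -1.0, -0.0]]
wrist_force: [0.5, 0.0, -0.5]
gripper_width: 0.423
```

Emit:
jog_arm:
  series:
    - [[0,0.008,0],[0,0,0],0.034]
    - [[0,0.008,0],[0,0,0],0.034]
    - [[0,0.008,0],[0,0,0],0.034]
    - [[0,0.005,0],[0,0,0],0.034]
    - [[0,0.002,0],[0,0,0],0.034]
    - [[0,0,0],[0,0,0],0.034]

```text
time_s: 30.45
tcp_pos: [0.5066, -0.2867, 0.0555]
ee_rot: [[-0.984, -0.0, 0.178], [-0.178, -0.0, -0.984], [0.0, -1.0, 0.0]]
wrist_force: [0.8, 0.4, -1.0]
gripper_width: 0.423
```

Emit:
jog_arm:
  series:
    - [[0,0.001,0],[0,0,0],0.034]
    - [[0,0.001,0],[0,0,0],0.034]
    - [[0,0,0],[0,0,0],0.034]

```text
time_s: 30.82
tcp_pos: [0.5065, -0.2866, 0.0536]
ee_rot: [[-0.984, -0.0, 0.178], [-0.178, 0.0, -0.984], [-0.0, -1.0, -0.0]]
wrist_force: [-0.3, -0.3, -1.2]
gripper_width: 0.422
```

Emit:
jog_arm:
  series:
    - [[0,0.001,0],[0,0,0],0.034]
    - [[0,0,0],[0,0,0],0.034]

```text
time_s: 31.08
tcp_pos: [0.5066, -0.2866, 0.0525]
ee_rot: [[-0.984, 0.0, 0.178], [-0.178, -0.0, -0.984], [-0.0, -1.0, 0.0]]
wrist_force: [0.2, 0.1, -1.0]
gripper_width: 0.426
```

Emit:
jog_arm:
  series:
    - [[0,0.001,0],[0,0,0],0.034]
    - [[0,0,0],[0,0,0],0.034]

```text
time_s: 31.32
tcp_pos: [0.5066, -0.2867, 0.0524]
ee_rot: [[-0.984, 0.0, 0.178], [-0.178, -0.0, -0.984], [-0.0, -1.0, 0.0]]
wrist_force: [-2.0, 2.3, 5.0]
gripper_width: 0.423
```

Home (5 N of upward force). Releasing, rising, and moving aside for a last look.

Emit:
jog_arm:
  series:
    - [[0,0,0],[0,0,0],0.06]
    - [[0,0,0],[0,0,0],0.06]
    - [[0,0,0],[0,0,0],0.06]
    - [[0,-0.04,0],[0,0,0],0.06]
    - [[0,-0.06,0],[0,0,0],0.06]
    - [[0,-0.05,0],[0,0,0],0.06]
    - [[0,0,0.05],[0,0,0],0.06]
    - [[0,0,0.05],[0,0,0],0.06]
    - [[0,0,0.05],[0,0,0],0.06]
    - [[0,0,0],[0,0,0],0.06]

```text
time_s: 32.58
tcp_pos: [0.5328, -0.4371, 0.1995]
ee_rot: [[-0.985, -0.001, 0.174], [-0.174, 0.001, -0.985], [0.001, -1.0, -0.001]]
wrist_force: [0.5, 0.9, -1.2]
gripper_width: 0.69
```

Emit:
jog_arm:
  series:
    - [[0,0,0],[0,0,0],0.06]
    - [[0,0,0],[0,0,0],0.06]

```text
time_s: 32.83
tcp_pos: [0.5333, -0.4332, 0.2018]
ee_rot: [[-0.984, 0.0, 0.179], [-0.179, 0.0, -0.984], [-0.0, -1.0, -0.0]]
wrist_force: [-0.3, 0.3, 0.3]
gripper_width: 0.695
```

```bash
python3 - <<'E'
from h import *
S=capture("side")[:,:,::-1];T=capture("top")[:,:,::-1];print(sense()["tcp_pos"])
a=cv2.resize(T[90:340,180:520],(544,400));b=cv2.resize(S[140:340,220:460],(480,400))
cv2.imwrite("pics/c6.png",cv2.resize(np.hstack([a,b]),(800,312)))
E
```

```text
[ 0.53346873 -0.43322223  0.20214877]
```

View pics/c6.png

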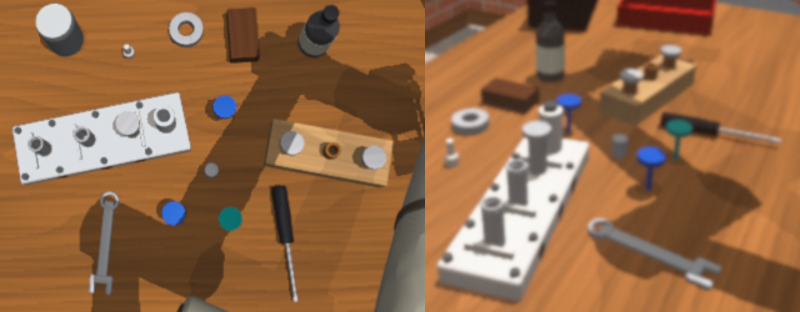

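The last view shows guides 1 and 2 empty, valve 3 seated, both pulled valves flat on the outer collars, and the bystanders unmoved.

```bash
python3 -c "
from station import *
print(finish_job())"
```

```text
the job is handed in; nothing more can be done
None
```

Valves 1 and 2 were the loose ones. I moved both to the rack, left valve 3 seated, and handed the job in at about 33 s of the 72 s allowed.

- **Wiggle test:** Valves 1 and 2 each had roughly 8 mm of total play, about ±4 mm. On valve 2 I stopped the second push before reaching its far limit, but it was already far past what a sound valve allows. Valve 3 stopped firmly in both directions with under 1 mm of play either way, so it is sound. The hardest sideways push was 5.9 N, on valve 3.
- **Placing:** I lowered valve 1 into the rack hole nearest the casting and valve 2 into the farthest one. At each I felt 4–5 N of upward force at the seated height before letting go.
- **Last checks:** The final pictures show guides 1 and 2 empty, valve 3 seated, both pulled valves flat on their collars, and everything else where it was.
- **What disagreed:** Along x, contact put the casting about 2 mm from the camera measurement, within the calibration limit. The reported gripper opening came out about 1.4 mm smaller than the 38 mm head it was holding. One stem-position estimate, taken while the arm was still settling, was off by several mm. I discarded it and measured again at the rack.

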